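# Book out the slide presenter at the bar-code scanner

### The arm

A 6-joint arm with a two-finger parallel gripper is mounted at the origin on the work surface. World frame = base frame: x ahead of the robot, y to its left, z up, the work surface at z = 0. Lengths are in m, angles in rad, forces in N, time in s.
With the tool pointing down it reaches from about 0.25 to 0.85 m from the base axis. Payload 12.5 kg.
Tool frame: the origin (TCP) lies between the finger pads; the fingertips stand 11 mm ahead of it and the grasp point (between the pads) lies 8 mm behind it; y points along the fingers, z is the direction in which the jaws open and shut, and the axes are right-handed (so a half turn about y gives the same grasp; the last joint's range is limited). The gripper opens to 93 mm and grips with 3 to 60 N. Pads are 15 mm wide; open, the fingers measure 128 mm over their backs; the gripper's body (75 mm by 188 mm) begins 65 mm behind the grasp point.
Start: joints at [1.154, 0.351, 1.652, -0, 1.139, -0.085], TCP at [0.179, 0.52, 0.23] pointing down, gripper open.
Joint ranges: [-2.75, 2.75], [-0.79, 2.1], [0.01, 2.65], [-1.57, 4.71], [0.07, 3.14], [-2.87, 2.87]. Speed limits (rad/s): [2.22, 2.22, 2.79, 3.14, 3.14, 3.14].

### API

Orientations are given as a unit quaternion [w, x, y, z].
In Python, from workcell import manip gives the robot as it stands.
- The arm moves only by the shell command python3 -m handwheel 'ROWS' [FORCE]. ROWS is JSON, a list of rows, each an object of numbers: "fingers": the finger opening in cm, from 0 to 9.3; "tx", "ty", "tz": the shift along the tool's x, y, z in cm; "turn": the turn about the tool's y in rad. In form: [{"fingers": .., "tx": .., "ty": .., "tz": .., "turn": ..}, ...]. A call has 1 to 10 rows; each row is the pose to reach, as a shift and turn from the pose commanded when the call began, along the tool's axes at that moment; what a row does not reach only later rows make up. A row lasts 1/10 s, in which the tool goes at most 50 mm and 8.59 degrees, less where a joint would pass 70% of its speed; a pose out of reach is approached as far as the arm can. A call with a gripper value outside its range is refused whole. The fingers move at their own pace and stop on an object; FORCE is the grip in N (left out, the last holds). Time passes only in rows, so rows that repeat a pose let the fingers close. It gives the time, the measured TCP pose, the force and the opening at its end, in the units of the state.
- manip.get_state(): the state, without advancing time (a new reading comes with each control period).
- manip.capture(name): name is "side" or "top"; returns a dict with "img" (420x560x3 uint8, blue, green, red), "depth" (420x560 float32, m along the optical axis (not along the pixel's ray), 0 where there is no reading), "camera_matrix" (3x3 intrinsics, pixels), "view" (4x4, takes a point from world to camera coordinates). Camera axes: x right, y up, looking along -z (the intrinsics and any distortion apply to the point x, -y, -z); pixel columns grow to the right and rows downward; lengths in m; the calibration is good to about 2 mm. A picture is of the moment at which its call begins.
- manip.close_job(): hands the job in, once; it reports no verdict.
The state is a dict: "t": time; "q": joint angles; "joint_velocities": joint speeds; "joint_efforts": joint torques, N m; "ee_pos": TCP position; "eef_rot": TCP orientation; "wrist_force": force on the tool from outside, world axes, zero at the start; "torque": the same for the moment, N m; "grip_width": finger opening in m.
Only numpy, scipy, OpenCV 4.12 (cv2) and the standard library are available. Lean on these libraries where they do the work, as an engineer would, in place of code of your own. Each camera call takes 0.05 s, during which the arm holds its last target. There are 200 camera calls.

### The job

Book out the slide presenter: pull the longest, narrowest of the three remotes up out of its slot in the stand and hold it up to the hands-free bar-code scanner, upright, with the bar-code tag on its back squarely facing the scanner's window, level with the middle of the window and about 8 cm in front of it. Finish while still holding it there, in the air and quite still, so that the scanner can read it: the program ends with the presenter in the gripper. Do not touch the scanner, and leave the other remotes and everything else on the desk where they are.

Things in the scene. Friction and masses are not known exactly. Their poses are not given: they have to be found in the camera images.
- presenter_centre (a point): Centre of the slide presenter (to be taken): a black plastic bar 34 mm wide (y), 18 thick (x), 150 long (z), 60 to 130 g; the tallest and narrowest of the three remotes. It stands upright in a slot, lower end 8 mm and top 158 mm above the desk. This point is 75 mm above its lower end. z up along it; +x out of its back (tag side), which at the start faces away from the robot; buttons on -x.
- presenter_tag (a point): Middle of the white bar-code tag, 26 mm wide and 24 high, on the presenter's back: 9.5 mm out (+x) from the presenter's axis, 80 mm above its lower end, 70 mm below its top. Axes as the presenter's: +x points out of the tag. The 58 mm above the tag are free to grip, across the narrow sides (34 mm) or the broad faces (18 mm). The other two remotes bear such tags too.
- stand: Grey moulded stand, fixed: block 62 mm deep (x), 262 wide (y), 60 high, on a 6 mm flange 94 x 272 mm; origin at the middle of its underside. Three upright slots at y = -85, 0, +85 mm, open at the top, 24 mm (x) by 54 mm (y), 52 mm deep, a loose fit for the remotes. Which remote is in which slot varies; all have their tagged backs to the stand's +x side.
- scanner: Black hands-free bar-code scanner, fixed: round foot 100 mm across, neck, and a head 52 mm deep (x), 78 wide (y), from 104 to 196 mm above the desk. Origin under the head at desk height. The window is on the -x side of the head.
- scanner_window (a point): Middle of the scanner's window (58 mm wide, 60 high), on its outer surface, 150 mm above the desk. Axes as the scanner's: -x points horizontally out of the window to where things are held, +x into the head, z up. A tag faces the window when the tag's +x points along this +x.
- projector_remote: Black projector remote, 46 wide, 20 thick, 122 mm long, with a grid of keys, standing in another slot; origin at the middle of its lower end, 8 mm above the desk, so its top is at 130 mm.
- aircon_remote: Black air-conditioner remote, 46 wide, 19 thick, 128 mm long, with a display, standing in another slot; origin at the middle of its lower end, its top 136 mm above the desk.
- mug: White mug, 82 mm across, 95 mm high, handle at its +y; origin under its middle.
- stapler: Black stapler, 150 mm long (x), 34 mm wide, 50 mm high; origin under its middle.
- calculator: Grey desk calculator, 150 (x) x 105 mm, 20 mm high; origin under its middle.
- pen_cup: Dark pen cup, 82 mm across, 100 mm high, with pens up to 160 mm above the desk; origin under its middle.
- tape_dispenser: Black tape dispenser, 65 x 160 mm (y), 86 mm high; origin under its middle.
- mouse: Black computer mouse, 108 (x) x 60 mm, 33 mm high; origin under its middle.
Not all that is in view belongs to the job. What is shaped like the scanner but orange is not meant.

How it is judged:
On the way:
1. the slide presenter is pulled out of its slot, in the gripper, clear above the stand (height (world z) of presenter_centre above 0.137 m and contact force between presenter and stand below 0.05 N and contact force between presenter and the fingers above 0.5 N), for 0.1 s.
At the end, for the whole second after the job is handed in: Presenter held by the fingers in the air, still, touching nothing else; middle of its tag 50 to 110 mm before the window, within 20 mm of the window's middle sideways and in height, facing it within 0.25 rad; presenter upright within 0.2 rad (x of presenter_tag in the frame of scanner_window between -0.11 and -0.05 m and y of presenter_tag in the frame of scanner_window between -0.02 and 0.02 m and z of presenter_tag in the frame of scanner_window between -0.02 and 0.02 m and x of scanner_window in the frame of presenter_tag above 0.04 m and angle between the x axis of presenter_tag and the x axis of scanner_window, either way round below 0.25 rad and angle between presenter_centre's own z axis and vertical below 0.2 rad and contact force between presenter and the fingers above 0.5 N and height (world z) of presenter_centre above 0.11 m and contact force between presenter and stand below 0.05 N and contact force between presenter and scanner below 0.05 N and contact force between presenter and projector_remote below 0.05 N and contact force between presenter and aircon_remote below 0.05 N and contact force between presenter and mug below 0.05 N and contact force between presenter and stapler below 0.05 N and contact force between presenter and calculator below 0.05 N and contact force between presenter and pen_cup below 0.05 N and contact force between presenter and tape_dispenser below 0.05 N and contact force between presenter and mouse below 0.05 N and linear speed of presenter below 0.02 m/s and angular speed of presenter below 0.15 rad/s); the arm keeps its last pose, push and grip.
It fails at once if the scanner is touched (contact force between scanner and anything else above 1 N).
It fails at once if another remote or anything else on the desk is moved more than 20 mm or lifted out (distance of any of projector_remote, aircon_remote, mug, stapler, calculator, pen_cup, tape_dispenser, mouse from where it was at the start of the episode above 0.02 m).
It also fails if it takes over 38 s, if anything falls off the work surface, if the arm or the gripper's body presses on something with over 40 N, if the wrist force passes 120 N, or if a joint passes its speed limit or range.

## Working session

There is one attempt and no reset: what is moved stays moved. The work goes in short steps, Python scripts to look and compute and a shell command to move; the robot and the scene stay as the last step left them, time stands still between calls to the robot, and variables do not carry over. Pictures are saved under pics/ and viewed, about 8 in all and at most 12, crops included, and the job is handed in when it is done.

```bash
mkdir -p pics
cat > h.py <<'E'
import numpy as np, cv2
from workcell import manip
def snap(n,f,crop=None,s=1):
    c=manip.capture(n); np.savez(f'{f}.npz',**c)
    im=c['img']
    if crop: x0,y0,x1,y1=crop; im=im[y0:y1,x0:x1]
    cv2.imwrite(f'pics/{f}.png',cv2.resize(im,None,fx=s,fy=s,interpolation=cv2.INTER_CUBIC)); return c
def world(c,u,v,d=None):
    K=c['camera_matrix']; d=c['depth'][int(v),int(u)] if d is None else d
    p=np.array([(u-K[0,2])/K[0,0]*d,-(v-K[1,2])/K[1,1]*d,-d,1])
    return (np.linalg.inv(c['view'])@p)[:3]
def cloud(c):
    v,u=np.mgrid[:420,:560]; K=c['camera_matrix']; d=c['depth']
    P=np.stack([(u-K[0,2])/K[0,0]*d,-(v-K[1,2])/K[1,1]*d,-d,np.ones_like(d)],-1)
    return (P@np.linalg.inv(c['view']).T)[...,:3]
E
python3 - <<'E'
from h import *
for n in('top','side'):
    c=snap(n,n+'1'); print(n,c['camera_matrix'].tolist(),np.linalg.inv(c['view']).round(3).tolist())
a=cv2.imread('pics/top1.png');b=cv2.imread('pics/side1.png')
print(manip.get_state())
E
```

```text
top [[506.1321263625184, 0.0, 276.46408675996616], [0.0, 506.1321263625184, 206.7507236720818], [0.0, 0.0, 1.0]] [[-0.007, 0.993, -0.121, 0.375], [-1.0, -0.01, -0.022, 0.009], [-0.023, 0.121, 0.992, 1.319], [0.0, 0.0, 0.0, 1.0]]
side [[476.88735794102996, 0.0, 282.65587450942996], [0.0, 476.88735794102996, 212.79769378125678], [0.0, 0.0, 1.0]] [[0.871, 0.339, -0.354, 0.122], [-0.49, 0.568, -0.661, -0.713], [-0.023, 0.75, 0.661, 0.83], [0.0, 0.0, 0.0, 1.0]]
{'t': 0.1, 'q': array([ 1.15438925e+00,  3.51150611e-01,  1.65232589e+00, -4.95708402e-06,
        1.13910764e+00, -8.45772533e-02]), 'joint_velocities': array([-0.00023484, -0.0006271 , -0.0027486 , -0.00025974,  0.00040453,
       -0.00063422]), 'joint_efforts': array([-2.95776490e-04, -4.98030853e+01, -2.85697371e+01,  6.99636061e-02,
        2.39706418e-02, -7.59750219e-05]), 'ee_pos': array([0.17902508, 0.51974712, 0.22918565]), 'eef_rot': array([-0.69705659,  0.69773659, -0.11686665,  0.11669595]), 'wrist_force': array([ 1.01254634, -0.14505717,  0.02754289]), 'torque': array([ 0.02771937, -0.02513978,  0.03615328]), 'grip_width': 0.09285889035577466}
```

View pics/top1.png

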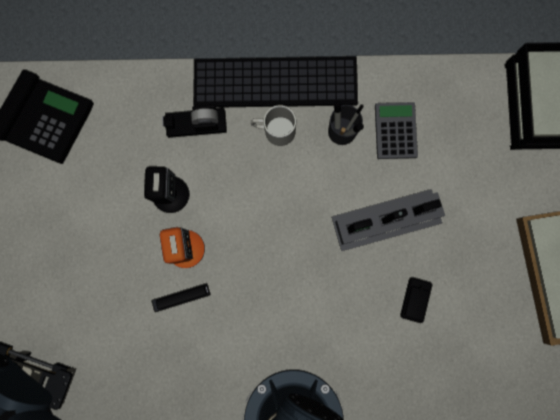

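View pics/side1.png

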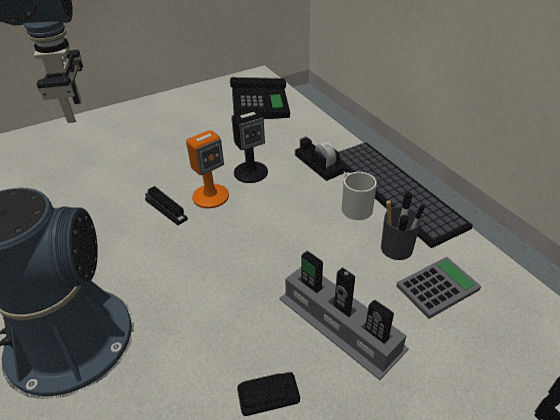

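Top view: stand at about (390,220), black scanner head at (158,183), and the orange decoy at (175,245). There are three candidates for the presenter, by side-view pixel:
- (312,270): has a green display, so it is the aircon remote.
- (344,288): narrow with a round pad, so it is likely the presenter.
- (379,320): has a key grid, so it is the projector remote.

I'll check this in one close crop and measure.

Run:
```python
from h import *
T=np.load('top1.npz');S=np.load('side1.npz')
a=cv2.resize(S['img'][240:380,270:420],None,fx=2.6,fy=2.6,interpolation=cv2.INTER_CUBIC)
b=cv2.resize(S['img'][100:190,180:280],None,fx=4,fy=4,interpolation=cv2.INTER_CUBIC)
h=max(a.shape[0],b.shape[0]); f=lambda i:cv2.copyMakeBorder(i,0,h-i.shape[0],0,0,0)
cv2.imwrite('pics/crop1.png',cv2.convertScaleAbs(cv2.hconcat([f(a),f(b)]),alpha=1.8,beta=15))
W=cloud(T);z=W[...,2]
def box(n,W,m):
    p=W[m]; r=cv2.minAreaRect((p[:,:2]*1000).astype(np.float32)); print(n,len(p),np.round(p.mean(0),4),'rect',[np.round(x,1) for x in r],'z',p[:,2].min().round(3),p[:,2].max().round(3))
def roi(sh,x0,y0,x1,y1):
    m=np.zeros((420,560),bool);m[y0:y1,x0:x1]=1;return m
box('standblock',W,roi(z,325,185,450,255)&(z>.05)&(z<.066))
for n,x0,x1 in(('L',340,376),('M',378,412),('R',412,445)):
    m=roi(z,x0,190,x1,240)&(z>.11); box(n,W,m)
box('head top',W,roi(z,135,155,195,220)&(z>.185))
box('foot',W,roi(z,135,155,195,220)&(z>.004)&(z<.03))
V=cloud(S);
m=roi(z,228,105,272,160)&(V[...,2]>.1)&(V[...,2]<.21)&(V[...,0]>.3)
box('side head',V,m)
box('side head top',V,m&(V[...,2]>.192))
# window plane
p=V[roi(z,243,122,262,146)];c=p.mean(0);n=np.linalg.svd(p-c)[2][2];print('win',c,n, np.abs((p-c)@n).max())
for u,v in((312,270),(344,288),(379,320)):
    p=V[v-4:v+5,u-3:u+4].reshape(-1,3);print(u,v,p.mean(0).round(4))
for n,x0,y0,x1,y1 in(('L',298,245,328,262),('M',332,262,358,280),('R',362,292,396,308)):
    q=roi(z,x0,y0,x1,y1)&(V[...,2]>.12)&(V[...,0]>.2)&(V[...,0]<.6);box('side '+n,V,q)
```

```text
standblock 1856 [ 0.4983 -0.2419  0.0596] rect [array([ 500.3, -246.6]), array([ 62.3, 263.6]), np.float64(15.0)] z 0.05 0.066
L 183 [ 0.4739 -0.1579  0.1726] rect [array([437.4, -85.8]), array([ 25.6, 225.4]), np.float64(27.0)] z 0.112 1.319
M 171 [ 0.495  -0.2394  0.176 ] rect [array([ 445.9, -125.7]), array([ 23.2, 303.3]), np.float64(23.4)] z 0.111 1.319
R 190 [ 0.5165 -0.3161  0.1655] rect [array([ 458.1, -168.3]), array([ 23.7, 390.8]), np.float64(21.7)] z 0.111 1.319
head top 775 [0.5679 0.303  0.2117] rect [array([500.5, 165.1]), array([391.9,  84.5]), np.float64(63.4)] z 0.185 1.319
foot 671 [0.5692 0.3055 0.0108] rect [array([591.8, 334.4]), array([159.7, 171.6]), np.float64(89.3)] z 0.004 0.028
side head 1107 [0.5641 0.2921 0.1643] rect [array([569.6, 306.3]), array([59.8, 76.4]), np.float64(89.6)] z 0.106 0.201
side head top 269 [0.5688 0.3047 0.1966] rect [array([570.8, 308.5]), array([56.6, 73.2]), np.float64(87.0)] z 0.192 0.201
win [0.56861689 0.27798737 0.15572655] [-0.88025029  0.46827213  0.07668526] 0.025254324751107844
312 270 [ 0.4709 -0.1782  0.1145]
344 288 [ 0.492  -0.2573  0.1283]
379 320 [ 0.5134 -0.3386  0.1102]
side L 154 [ 0.4743 -0.1621  0.1351] rect [array([ 477.5, -165.1]), array([20. , 44.3]), np.float64(22.9)] z 0.122 0.14
side M 176 [ 0.4964 -0.2488  0.1556] rect [array([ 499. , -249.4]), array([18.5, 33.2]), np.float64(16.7)] z 0.136 0.161
side R 96 [ 0.5185 -0.3186  0.13  ] rect [array([ 519. , -322.2]), array([19.4, 27.7]), np.float64(18.9)] z 0.123 0.133
```

View pics/crop1.png

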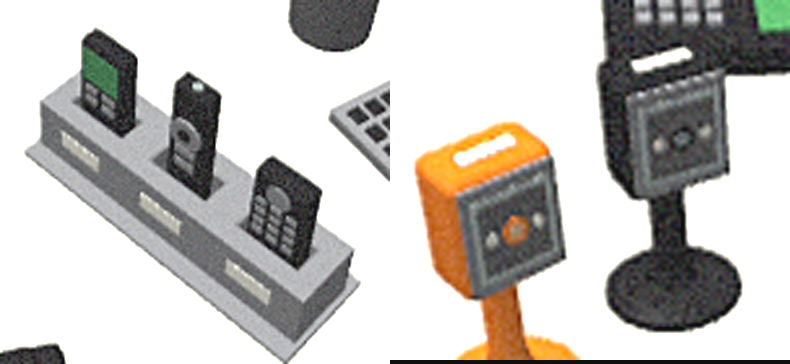

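```bash
cat >> h.py <<'E'
from scipy.spatial.transform import Rotation as R
def goto(x,y,z,jawyaw,s=None):
    "z of TCP; shift in cm along tool axes and turn for both half-turn choices"
    s=s or manip.get_state(); r=R.from_quat(np.roll(s['eef_rot'],-1)); M=r.as_matrix()
    d=M.T@(np.array([x,y,z])-s['ee_pos'])*100
    j=M[:,2]; cur=np.arctan2(j[1],j[0]); t=(jawyaw-cur)*np.sign(M[2,1])
    t=(t+np.pi)%(2*np.pi)-np.pi
    print('tx,ty,tz',d.round(2),'turn',round(t,3),'or',round(t-np.sign(t)*np.pi,3),'q',s['q'].round(2))
    return d,t
E
python3 - <<'E'
from h import *
s=manip.get_state();print(R.from_quat(np.roll(s['eef_rot'],-1)).as_matrix().round(3))
S=np.load('side1.npz');T=np.load('top1.npz');V=cloud(S)
for nm,(u0,v0,u1,v1) in {'win':(244,122,261,146)}.items():
    p=V[v0:v1,u0:u1].reshape(-1,3)
    best=None;g=np.random.default_rng(0)
    for _ in range(500):
        a=p[g.choice(len(p),3,False)];n=np.cross(a[1]-a[0],a[2]-a[0]);n/=np.linalg.norm(n)+1e-12
        if abs(n[2])>.3: continue
        k=abs((p-a[0])@n)<.004
        if best is None or k.sum()>best.sum():best=k
    c=p[best].mean(0);n=np.linalg.svd(p[best]-c)[2][2];print(nm,best.sum(),len(p),c.round(4),n.round(3),'yaw',np.degrees(np.arctan2(n[1],n[0])))
H=V[100:165,222:275].reshape(-1,3)
k=(H[:,2]>.112)&(H[:,2]<.192)&(H[:,0]>.5)&(H[:,0]<.66)&(H[:,1]>.2)&(H[:,1]<.4); H=H[k]
b=np.abs((H-c)@n)<.006; t=np.array([-n[1],n[0],0]);t/=np.linalg.norm(t)
a=(H[b]-c)@t; lo,hi=np.percentile(a,[1,99]);print('face extent',lo,hi,'mid',c+t*(lo+hi)/2, 'z',H[b][:,2].min(),H[b][:,2].max())
W=cloud(T)
for nm,Q in(('top',W[150:215,135:195]),('side',V[100:165,222:275])):
    Q=Q.reshape(-1,3);q=Q[(abs(Q[:,2]-.196)<.006)&(Q[:,0]>.5)&(Q[:,0]<.66)&(Q[:,1]>.2)]
    print(nm,len(q),cv2.minAreaRect((q[:,:2]*1000).astype(np.float32)))
q=W[215:270,155:210].reshape(-1,3);q=q[(q[:,2]>.17)&(q[:,2]<.22)];print('orange',cv2.minAreaRect((q[:,:2]*1000).astype(np.float32)))
goto(.498,-.249,.25,np.radians(105))
E
```

```text
[[ 0.945 -0.     0.326]
 [-0.326 -0.001  0.945]
 [-0.    -1.    -0.001]]
win 385 408 [0.5706 0.2829 0.1528] [-0.01  -1.    -0.014] yaw -90.56699578659895
face extent -0.03500012653767822 0.035300996511528536 mid [0.57074532 0.28285193 0.15283577] z 0.11200792152373551 0.1919385174803674
top 670 ((572.2726440429688, 308.931396484375), (51.97700881958008, 74.25651550292969), 89.19588470458984)
side 304 ((570.5806274414062, 308.37811279296875), (56.659976959228516, 73.75501251220703), 87.34693145751953)
orange ((430.9345703125, 267.4970397949219), (78.2621841430664, 55.252227783203125), 9.657437324523926)
tx,ty,tz [ 55.2   -2.02 -62.29] turn -0.594 or 2.548 q [ 1.15  0.35  1.65 -0.    1.14 -0.08]
```

```bash
python3 -m handwheel '[{"fingers":5.5,"tx":27.6,"ty":-2,"tz":-31,"turn":1.3},{"fingers":5.5,"tx":27.6,"ty":-2,"tz":-31,"turn":1.3},{"fingers":5.5,"tx":27.6,"ty":-2,"tz":-31,"turn":1.3},{"fingers":5.5,"tx":27.6,"ty":-2,"tz":-31,"turn":1.3},{"fingers":5.5,"tx":27.6,"ty":-2,"tz":-31,"turn":1.3},{"fingers":5.5,"tx":27.6,"ty":-2,"tz":-31,"turn":1.3},{"fingers":5.5,"tx":27.6,"ty":-2,"tz":-31,"turn":1.3},{"fingers":5.5,"tx":27.6,"ty":-2,"tz":-31,"turn":1.3},{"fingers":5.5,"tx":27.6,"ty":-2,"tz":-31,"turn":1.3},{"fingers":5.5,"tx":27.6,"ty":-2,"tz":-31,"turn":1.3}]' 30
python3 -c "
from h import *
goto(.498,-.249,.23,np.radians(-75))"
```

```text
t: 1.1
ee_pos: [0.3397, 0.1354, 0.2497]
eef_rot: [-0.483, 0.483, -0.516, 0.516]
wrist_force: [1.2, 0.6, 0.8]
grip_width: 0.0552
tx,ty,tz [37.31  1.98 18.35] turn 1.243 or -1.899 q [ 0.25 -0.03  2.05 -0.    1.11  0.32]
```

```bash
python3 -m handwheel '[{"fingers":5.5,"tx":37.3,"ty":2,"tz":18.3,"turn":1.243},{"fingers":5.5,"tx":37.3,"ty":2,"tz":18.3,"turn":1.243},{"fingers":5.5,"tx":37.3,"ty":2,"tz":18.3,"turn":1.243},{"fingers":5.5,"tx":37.3,"ty":2,"tz":18.3,"turn":1.243},{"fingers":5.5,"tx":37.3,"ty":2,"tz":18.3,"turn":1.243},{"fingers":5.5,"tx":37.3,"ty":2,"tz":18.3,"turn":1.243},{"fingers":5.5,"tx":37.3,"ty":2,"tz":18.3,"turn":1.243},{"fingers":5.5,"tx":37.3,"ty":2,"tz":18.3,"turn":1.243},{"fingers":5.5,"tx":37.3,"ty":2,"tz":18.3,"turn":1.243},{"fingers":5.5,"tx":37.3,"ty":2,"tz":18.3,"turn":1.243}]'
python3 - <<'E'
from h import *
goto(.498,-.249,.23,np.radians(-75))
c=snap('side','side2',(250,150,450,350),3)
E
```

```text
t: 2.1
ee_pos: [0.4998, -0.2468, 0.2286]
eef_rot: [0.094, -0.095, 0.701, -0.7]
wrist_force: [-0.1, -0.2, -0.4]
grip_width: 0.0547
tx,ty,tz [ 0.23 -0.14  0.16] turn 0.006 or -3.136 q [-0.54  0.37  1.63  0.    1.14  0.76]
```

View pics/side2.png

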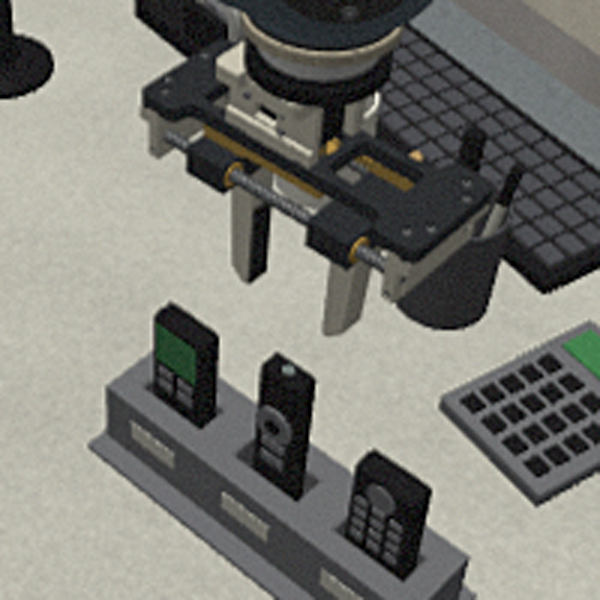

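Picture shows the open jaws straight above the middle remote at about (285,420), lined up with the stand, so I descend with a narrow opening and close.

```bash
python3 -m handwheel '[{"fingers":5.5,"tx":0.1,"ty":3,"tz":0.1},{"fingers":5.5,"tx":0.1,"ty":6,"tz":0.1},{"fingers":5.5,"tx":0.1,"ty":8,"tz":0.1},{"fingers":5.5,"tx":0.1,"ty":9.5,"tz":0.1},{"fingers":5.5,"tx":0.1,"ty":10.6,"tz":0.1},{"fingers":5.5,"tx":0.1,"ty":10.6,"tz":0.1}]' && python3 -m handwheel '[{"fingers":3},{"fingers":3},{"fingers":3},{"fingers":3},{"fingers":3},{"fingers":3}]' 30
python3 - <<'E'
from h import *
c=snap('side','side3',(250,150,450,350),3)
E
```

```text
$[0]: bad value
```

View pics/side3.png

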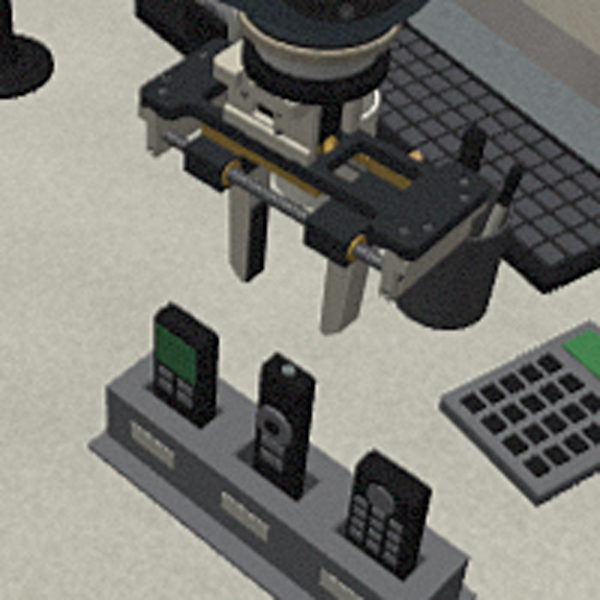

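The call was refused and nothing moved, probably because every row needs all its keys.

```bash
python3 -m handwheel '[{"fingers":5.5,"tx":0.1,"ty":3,"tz":0.1,"turn":0},{"fingers":5.5,"tx":0.1,"ty":6,"tz":0.1,"turn":0},{"fingers":5.5,"tx":0.1,"ty":8,"tz":0.1,"turn":0},{"fingers":5.5,"tx":0.1,"ty":9.5,"tz":0.1,"turn":0},{"fingers":5.5,"tx":0.1,"ty":10.6,"tz":0.1,"turn":0},{"fingers":5.5,"tx":0.1,"ty":10.6,"tz":0.1,"turn":0}]' && python3 -m handwheel '[{"fingers":3,"tx":0,"ty":0,"tz":0,"turn":0},{"fingers":3,"tx":0,"ty":0,"tz":0,"turn":0},{"fingers":3,"tx":0,"ty":0,"tz":0,"turn":0},{"fingers":3,"tx":0,"ty":0,"tz":0,"turn":0},{"fingers":3,"tx":0,"ty":0,"tz":0,"turn":0},{"fingers":3,"tx":0,"ty":0,"tz":0,"turn":0}]' 30
python3 - <<'E'
from h import *
c=snap('side','side4',(250,150,450,350),3)
E
```

```text
t: 2.8
ee_pos: [0.4978, -0.2462, 0.1228]
eef_rot: [0.094, -0.095, 0.701, -0.7]
wrist_force: [0.1, -0.8, 0.6]
grip_width: 0.0551
t: 3.4
ee_pos: [0.4986, -0.2478, 0.1243]
eef_rot: [-0.094, 0.094, -0.701, 0.701]
wrist_force: [-0.6, 1.4, 6.1]
grip_width: 0.0339
```

View pics/side4.png

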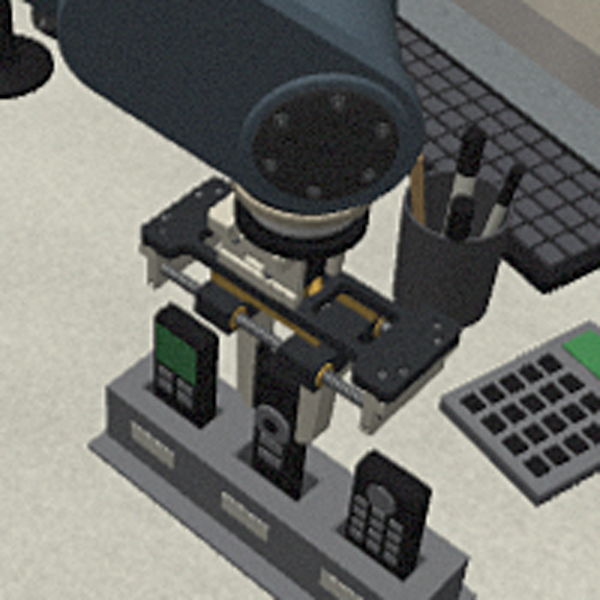

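The fingers hold the presenter at 33.9 mm (about (280,400) in the crop). Now I lift.

```bash
python3 -m handwheel '[{"fingers":3,"tx":0,"ty":-1,"tz":0,"turn":0},{"fingers":3,"tx":0,"ty":-2.5,"tz":0,"turn":0},{"fingers":3,"tx":0,"ty":-4.5,"tz":0,"turn":0},{"fingers":3,"tx":0,"ty":-6.5,"tz":0,"turn":0},{"fingers":3,"tx":0,"ty":-8.5,"tz":0,"turn":0},{"fingers":3,"tx":0,"ty":-10.5,"tz":0,"turn":0},{"fingers":3,"tx":0,"ty":-12.5,"tz":0,"turn":0},{"fingers":3,"tx":0,"ty":-14.5,"tz":0,"turn":0},{"fingers":3,"tx":0,"ty":-16,"tz":0,"turn":0},{"fingers":3,"tx":0,"ty":-16,"tz":0,"turn":0}]' 30
python3 - <<'E'
from h import *
c=snap('side','side5',(250,80,450,330),2.4)
# grip height on presenter: TCP was ~.123 with presenter lower end at .008 ; final TCP z = .123-.088+.15
goto(.571,.1935,.285,0)
E
```

```text
t: 4.45
ee_pos: [0.4988, -0.2481, 0.2859]
eef_rot: [-0.095, 0.093, -0.7, 0.702]
wrist_force: [0.5, 0.3, 0.1]
grip_width: 0.0339
tx,ty,tz [-18.64  -0.09 -40.65] turn -1.304 or 1.838 q [-0.55  0.31  1.57 -0.    1.26  0.76]
```

View pics/side5.png

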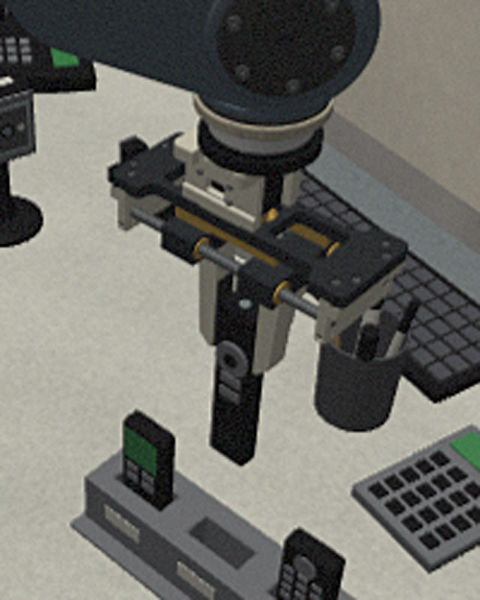

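```bash
python3 -m handwheel '[{"fingers":3,"tx":-1,"ty":0,"tz":-2.4,"turn":-0.1},{"fingers":3,"tx":-3,"ty":0,"tz":-6.4,"turn":-0.24},{"fingers":3,"tx":-5,"ty":0,"tz":-10.6,"turn":-0.38},{"fingers":3,"tx":-7,"ty":0,"tz":-14.8,"turn":-0.52},{"fingers":3,"tx":-9,"ty":0,"tz":-19,"turn":-0.66},{"fingers":3,"tx":-11,"ty":0,"tz":-23.2,"turn":-0.8},{"fingers":3,"tx":-13,"ty":0,"tz":-27.4,"turn":-0.94},{"fingers":3,"tx":-15,"ty":0,"tz":-31.6,"turn":-1.08},{"fingers":3,"tx":-16.5,"ty":0,"tz":-35,"turn":-1.2},{"fingers":3,"tx":-17.3,"ty":0,"tz":-36.6,"turn":-1.3}]' && python3 -c "
from h import *
goto(.571,.1935,.185,0)"
```

```text
t: 5.5
ee_pos: [0.5682, 0.1538, 0.2822]
eef_rot: [-0.5, 0.501, -0.5, 0.499]
wrist_force: [-0.5, -0.5, -1.2]
grip_width: 0.034
tx,ty,tz [-3.97  9.72  0.32] turn 0.003 or -3.138 q [0.19 0.38 1.48 0.   1.29 0.18]
```

Now down to height first at the stand-off, then a look.

```bash
python3 -m handwheel '[{"fingers":3,"tx":0,"ty":1.5,"tz":0.2,"turn":0},{"fingers":3,"tx":0,"ty":3.5,"tz":0.2,"turn":0},{"fingers":3,"tx":0,"ty":5.5,"tz":0.2,"turn":0},{"fingers":3,"tx":0,"ty":7.5,"tz":0.2,"turn":0},{"fingers":3,"tx":0,"ty":9,"tz":0.2,"turn":0},{"fingers":3,"tx":0,"ty":9.8,"tz":0.2,"turn":0},{"fingers":3,"tx":0,"ty":9.8,"tz":0.2,"turn":0},{"fingers":3,"tx":0,"ty":9.8,"tz":0.2,"turn":0}]'
python3 - <<'E'
from h import *
c=snap('side','side6',(170,60,330,210),4)
goto(.571,.1935,.185,0)
V=cloud(c)
# presenter's button face / visible body below the fingers
m=(V[...,2]>.075)&(V[...,2]<.16)&(abs(V[...,0]-.571)<.05)&(abs(V[...,1]-.154)<.04)
p=V[m];print(len(p),p.min(0).round(3),p.max(0).round(3))
for lo in np.arange(.07,.16,.015):
    q=p[(p[:,2]>=lo)&(p[:,2]<lo+.015)]
    if len(q)>5: print(lo.round(3),len(q),np.percentile(q,[3,50,97],axis=0)[:,:2].round(4).tolist())
E
```

```text
t: 6.3
ee_pos: [0.5708, 0.151, 0.1859]
eef_rot: [-0.499, 0.499, -0.501, 0.501]
wrist_force: [-0.2, 0.2, -0.1]
grip_width: 0.0337
tx,ty,tz [-4.25  0.13 -0.02] turn -0.004 or 3.138 q [ 0.18  0.47  1.59 -0.    1.08  0.18]
377 [0.552 0.139 0.075] [0.588 0.162 0.16 ]
0.07 45 [[0.5536, 0.1414], [0.5649, 0.1451], [0.5851, 0.1556]]
0.085 61 [[0.5531, 0.1408], [0.5669, 0.144], [0.5853, 0.1546]]
0.1 67 [[0.5531, 0.1412], [0.5683, 0.1447], [0.587, 0.154]]
0.115 68 [[0.5528, 0.1402], [0.5647, 0.144], [0.5835, 0.1572]]
0.13 70 [[0.553, 0.1411], [0.5652, 0.1443], [0.5821, 0.1565]]
0.145 66 [[0.5529, 0.1402], [0.5651, 0.1439], [0.5839, 0.1531]]
```

View pics/side6.png

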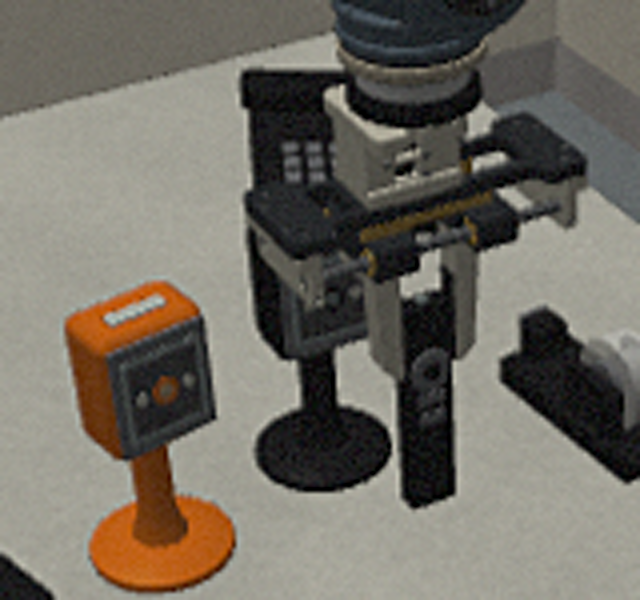

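The picture shows the presenter hanging upright (about (425,400)), buttons toward the camera and its back toward the black scanner. Moving in the last 4.2 cm.

```bash
python3 -m handwheel '[{"fingers":3,"tx":-0.6,"ty":0.1,"tz":0,"turn":0},{"fingers":3,"tx":-1.6,"ty":0.1,"tz":0,"turn":0},{"fingers":3,"tx":-2.6,"ty":0.1,"tz":0,"turn":0},{"fingers":3,"tx":-3.4,"ty":0.1,"tz":0,"turn":0},{"fingers":3,"tx":-4,"ty":0.1,"tz":0,"turn":0},{"fingers":3,"tx":-4.2,"ty":0.1,"tz":0,"turn":0},{"fingers":3,"tx":-4.2,"ty":0.1,"tz":0,"turn":0},{"fingers":3,"tx":-4.2,"ty":0.1,"tz":0,"turn":0},{"fingers":3,"tx":-4.2,"ty":0.1,"tz":0,"turn":0},{"fingers":3,"tx":-4.2,"ty":0.1,"tz":0,"turn":0}]'
python3 - <<'E'
from h import *
c=snap('side','side7',(170,60,330,210),4)
goto(.571,.1935,.185,0); s=manip.get_state(); print(abs(s['joint_velocities']).max())
V=cloud(c); m=(V[...,2]>.03)&(V[...,2]<.155)&(abs(V[...,0]-.571)<.03)&(abs(V[...,1]-.1935)<.025)
p=V[m];print(len(p),np.percentile(p,[1,50,99],axis=0).round(4).tolist())
for lo in (.07,.09,.11,.13):
    q=p[(p[:,2]>=lo)&(p[:,2]<lo+.02)]; print(lo,len(q),np.percentile(q,[3,50,97],axis=0)[:,:2].round(4).tolist())
f=p[(p[:,1]<.19)]; n=np.linalg.svd(f-f.mean(0))[2][2]; print('face normal',n.round(3))
E
```

```text
t: 7.35
ee_pos: [0.5709, 0.1927, 0.1847]
eef_rot: [-0.499, 0.499, -0.501, 0.501]
wrist_force: [0.6, -0.3, -0.8]
grip_width: 0.0338
tx,ty,tz [-0.08 -0.03  0.01] turn -0.004 or 3.137 q [ 0.25  0.49  1.55 -0.    1.09  0.25]
0.001581785233006326
355 [[0.5528, 0.1817, 0.0714], [0.5661, 0.1859, 0.1144], [0.5865, 0.1991, 0.1543]]
0.07 70 [[0.554, 0.1818], [0.567, 0.1862], [0.5845, 0.1959]]
0.09 86 [[0.5529, 0.1828], [0.5653, 0.1862], [0.5853, 0.1986]]
0.11 89 [[0.5531, 0.1821], [0.567, 0.1858], [0.5867, 0.196]]
0.13 86 [[0.5534, 0.1821], [0.5649, 0.1854], [0.5835, 0.1983]]
face normal [-0.008 -1.    -0.008]
```

View pics/side7.png

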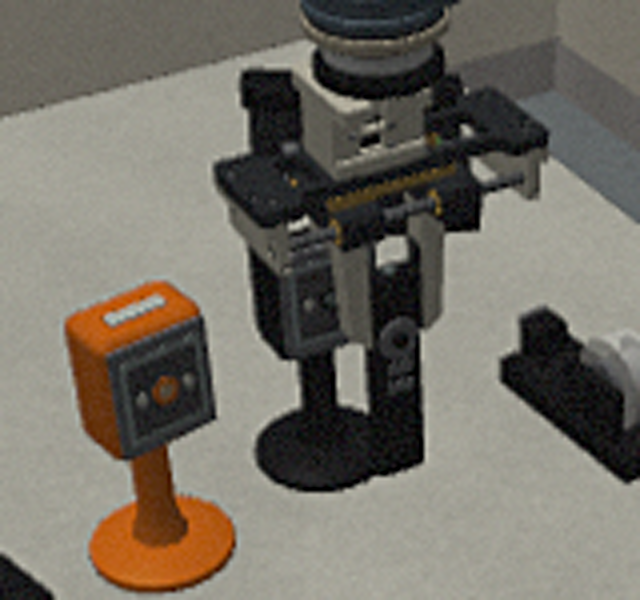

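The presenter stands upright in front of the scanner, lower end at z≈0.071, so the tag is at z≈0.151. Its face is parallel to the window and the arm is still.

```bash
python3 -c "
from workcell import manip
print(manip.close_job())"
```

```text
the job is handed in; nothing more can be done
None
```

I took the slide presenter (the narrow remote in the middle slot) across its narrow sides at 30 N, lifted it clear of the stand and turned it about 75°. It is now held in front of the black scanner, and I handed the job in at about 7.4 s of robot time. The hand-in gives no verdict.

**Last checks:**

| Check | Result |
|---|---|
| Tag position | about (0.571, 0.203, 0.151) m |
| Distance from the window, whose middle I measured at (0.571, 0.283) and is given as 0.150 m high | about 80 mm |
| Sideways and height error | about 1–2 mm |
| Angle between presenter and window faces | about 0.01 rad |
| Upright | within about 0.01 rad |
| Finger opening | 33.8 mm, so the presenter is still held |
| Joint speeds | below 0.002 rad/s |

The tag was on the far side from the camera. I worked out its position from the presenter's front face and lower end instead of seeing it.

One move call was refused because its rows lacked some keys; nothing moved, and I retyped it. No check failed or disagreed. The last view showed nothing touching the scanner. The other remotes still stood in their slots after the lift, but I did not measure whether anything else on the desk had moved.

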